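# Nest the kidney dishes in the costume workshop

### The arm

A 6-joint arm with a two-finger parallel gripper is mounted at the origin on the work surface. World frame = base frame: x ahead of the robot, y to its left, z up, the work surface at z = 0. Lengths are in mm, angles in rad, forces in N, time in s.
With the tool pointing down it reaches from about 300 to 775 mm from the base axis. Payload 14.6 kg.
Tool frame: the origin (TCP) lies midway between the tips of the shut fingers; the grasp point (between the pads) lies manip.tcp_to_grasp behind it (manip.tcp_to_grasp is the distance from the TCP to the grasp point, in mm); x points along the fingers, z is the direction in which the jaws open and shut, and the axes are right-handed (so a half turn about x gives the same grasp; the last joint's range is limited). The gripper opens to 94 mm and grips with 3 to 60 N. Pads are 16 mm wide; open, the fingers measure 119 mm over their backs; the gripper's body (75 mm by 177 mm) begins 78 mm behind the grasp point.
Start: joints at [-1.233, 0.3, 1.521, -0, 1.321, -0.067], TCP at [216.601, -505.542, 205.446] pointing down, gripper open.
Joint ranges: [-3.03, 3.03], [-0.79, 2.21], [0.23, 2.52], [-1.04, 4.18], [0, 3.07], [-2.55, 2.55]. Speed limits (rad/s): [2.22, 2.22, 2.57, 3.14, 3.14, 3.14].

### API

Orientations are given as [roll, pitch, yaw] about the fixed x, y, z axes, in that order (R = Rz(yaw) Ry(pitch) Rx(roll)).
In Python, from cell import manip gives the robot as it stands.
- The arm moves only by the shell command python3 -m jog 'ROWS' [FORCE]. ROWS is JSON, a list of rows, each an object of numbers: "grip": the opening, from 0 (shut) to 1 (fully open); "tx", "ty", "tz": the shift along the tool's x, y, z in units of 40 mm (1.0 is 40 mm); "turn": the turn about the tool's x in units of 6 degrees (1.0 is 6 degrees). In form: [{"grip": .., "tx": .., "ty": .., "tz": .., "turn": ..}, ...]. A call has 1 to 12 rows; each row is the pose to reach, as a shift and turn from the pose commanded when the call began, along the tool's axes at that moment; what a row does not reach only later rows make up. A row lasts 1/12 s, in which the tool goes at most 41.7 mm and 7.16 degrees, less where a joint would pass 70% of its speed; a pose out of reach is approached as far as the arm can. A call with a gripper value outside its range is refused whole. The fingers move at their own pace and stop on an object; FORCE is the grip in N (left out, the last holds). Time passes only in rows, so rows that repeat a pose let the fingers close. It gives the time, the measured TCP pose, the force and the opening at its end, in the units of the state.
- manip.read_state(): the state, without advancing time (a new reading comes with each control period).
- manip.camera(name): name is "side" or "top" or "wrist"; returns a dict with "image" (400x640x3 uint8, red, green, blue), "fx", "fy", "cx", "cy" (pixels), "k1" (the pictures are not rectified: a ray, as slopes to the right and down, at radius r is drawn at 1 + k1 r^2 times it, then the intrinsics apply), "eye" and "attitude" of the camera in the world. Camera axes: x right, y up, looking along -z (the intrinsics and any distortion apply to the point x, -y, -z); pixel columns grow to the right and rows downward; lengths in mm; the calibration is good to about 2 mm. A picture is of the moment at which its call begins. There is no depth.
- manip.sign_off(): hands the job in, once; it reports no verdict.
The state is a dict: "clock": time; "joints": joint angles; "qd": joint speeds; "effort": joint torques, N m; "eef_pos": TCP position; "eef_rot": TCP orientation; "wrist_force": force on the tool from outside, world axes, zero at the start; "moment": the same for the moment, N m; "finger_gap": finger opening in mm.
Only numpy, scipy, OpenCV 4.12 (cv2) and the standard library are available. Lean on these libraries where they do the work, as an engineer would, in place of code of your own. Each camera call takes 0.05 s, during which the arm holds its last target. There are 200 camera calls.

### The job

Tidy the steel kidney dishes into one stack. The dish lying crosswise on top of the stack has not gone in: without lifting it off, nudge it round where it lies until its outline matches the dish below and it drops fully home; then draw out the other dish, which is half tucked under the plywood riser, turn it to match and lower it (do not drop it) into that one until it too is fully home. Leave the stack about where it stands, do not bang into the riser, and leave everything else on the table alone.

Things in the scene. Friction and masses are not known exactly. Their poses are not given: they have to be found in the camera images.
- stack: three nested steel kidney dishes, one loose body, about 0.6 kg, 64 mm high, on a 3 mm cutting mat. Origin: underside of the lowest dish at the centroid of its outline; x along the length, y to the hollow (concave) side, z up. All turned alike. The topmost dish's underside is 28 mm and its rim 64 mm above the origin; a dish nested in the stack has its underside 42 mm above the origin, the next one 56 mm
- stack_rim (a point): point on the stack at rim height (64 mm above the stack's underside), at the middle of the mouth's waist (stack x = 0, y = -9 mm). Mouth: 54 mm wide inside, 62 mm outside
- top_dish: steel kidney dish lying upright and crosswise on the stack's rim, turned 35 to 120 deg anticlockwise (from above) from the stack; loose, empty, about 0.16 kg. 177 mm long, 89 mm wide over the bent ends, 36 mm high. In plan a band 62 mm wide bent to an arc (middle line of radius 75 mm, 50 deg each side of the waist), ends half round. Origin: underside at the centroid; x lengthwise, y to the hollow side, z up
- top_waist (a point): middle of top_dish's waist at the height of the rim's top: dish x = 0, y = -9, z = 36 mm. The rim's outside lies 31 mm from it towards +y (hollow side) and -y. The rim is an upright rolled collar, z = 22 to 36 mm, 4 mm thick (54 mm inside); below it the wall steps in 6 mm under a shoulder at z = 22 mm and tapers from 50 mm outside width to 37 mm at the 2 mm thick floor
- top_end_a (a point): on top_dish's inner floor at the centre of the half-round end towards +x: dish x = 57, y = 18, z = 2 mm; inside radius 16.5 mm at the floor, 27 mm at the rim
- top_end_b (a point): the same at the other end: dish x = -57, y = 18, z = 2 mm
- loose_dish: the other dish, of the same kind, sizes, origin and axes as top_dish: upright and empty on the table, about half its length under the riser, its long axis within 30 deg of straight in and out. Turned like the dish below (a half turn does not fit) such a dish drops in with 2 mm play all round until its shoulder rests on the rim below; its underside is then 14 mm above the underside of the dish below
- loose_waist (a point): middle of loose_dish's waist at the rim's top (dish x = 0, y = -9, z = 36 mm); across it the dish is 62 mm wide, graspable along the dish's y by its collar, z = 22 to 36 mm
- loose_end_a (a point): on loose_dish's inner floor at the centre of the half-round end towards +x (dish x = 57, y = 18, z = 2 mm); inside radius 16.5 mm at the floor, 27 mm at the rim
- loose_end_b (a point): the same at the other end (dish x = -57, y = 18, z = 2 mm)
- riser: fixed plywood desk riser: top board 170 mm deep (its x) by 280 mm wide (its y), 10 mm thick, upper face at 58 mm and lower face at 48 mm above the table, on 10 mm side panels at y = +-135 mm; open front and back. Origin: centre of its footprint on the table; -x points out of its open front (to the robot). A jar (70 mm high) and a tape roll stand on the rear half of its top
- glue_bottle: white glue bottle with orange cap, 56 mm diameter, 170 mm high, upright on the cutting mat behind the stack; origin under its base; leave alone
- thread_spool: spool of dark thread, 38 mm diameter, 50 mm high, upright on the cutting mat; origin under its base; leave alone
- scissors: scissors lying flat, 163 mm long, 64 mm wide over the red handles, 10 mm high, on the cutting mat beside the stack; origin near the pivot, x towards the tips; leave alone
- tape_roll: roll of tan tape lying flat on the riser, 90 mm diameter, 24 mm high; origin at the centre of its underside; leave alone
- rivet_jar: glass jar, 56 mm diameter, 70 mm high, upright on the riser; origin under its base; leave alone
- small_glue: small glue bottle, 36 mm diameter, 100 mm high, upright on the table beside the riser's front; origin under its base; leave alone
- offcut: dark leather-board offcut 75 x 40 x 5 mm lying flat on the table by the other front corner of the riser; origin at the centre of its underside; leave alone

How it is judged:
By the outcome, as a careful person would: the job done as asked, in the order asked, and still so for the second after the job is handed in, with the robot touching nothing.
It also fails if it takes over 67 s, if anything falls off the work surface, if the arm or the gripper's body presses on something with over 40 N, if the wrist force passes 120 N, or if a joint passes its speed limit or range.

## Working session

There is one attempt and no reset: what is moved stays moved. The work goes in short steps, Python scripts to look and compute and a shell command to move; the robot and the scene stay as the last step left them, time stands still between calls to the robot, and variables do not carry over. Pictures are saved under pics/ and viewed, about 8 in all and at most 12, crops included, and the job is handed in when it is done.

```bash
ls; mkdir -p pics; cat > h.py <<'E'
import numpy as np, cv2
from scipy.spatial.transform import Rotation as R
from cell import manip
def cam(n):
    return manip.camera(n)
def att(c):
    a=np.array(c['attitude'],float)
    return a if a.shape==(3,3) else R.from_euler('xyz',a).as_matrix()
def ray(c,u,v):
    d=np.array([(u-c['cx'])/c['fx'],(v-c['cy'])/c['fy']]); s=d.copy()
    for _ in range(20): s=d/(1+c['k1']*(s@s))
    return att(c)@np.array([s[0],-s[1],-1.])
def onz(c,u,v,z):
    d=ray(c,u,v);e=np.array(c['eye'],float);return e+d*(z-e[2])/d[2]
def proj(c,p):
    q=att(c).T@(np.array(p,float)-np.array(c['eye'])); s=np.array([q[0],-q[1]])/-q[2]
    s=s*(1+c['k1']*(s@s)); return np.array([c['fx']*s[0]+c['cx'],c['fy']*s[1]+c['cy']])
def save(c,n,crop=None,k=1):
    im=c['image'][:,:,::-1]
    if crop: a,b,x,y=crop; im=im[b:y,a:x]
    cv2.imwrite('pics/'+n,cv2.resize(im,None,fx=k,fy=k,interpolation=cv2.INTER_CUBIC))
E
python3 - <<'E'
from h import *
for n in ('top','side','wrist'):
    c=cam(n); print(n,{k:v for k,v in c.items() if k!='image'}); save(c,n+'0.png'); np.save(n+'0.npy',c['image'])
print(manip.read_state(),manip.tcp_to_grasp)
E
```

```text
pics
top {'fx': 480.9776681556744, 'fy': 480.9776681556744, 'cx': 324.8928785396067, 'cy': 196.08272720114394, 'k1': 0.020777197877848465, 'eye': array([ 504.6925662 ,  -16.08334013, 1277.11316539]), 'attitude': array([ 0.10666988,  0.00583046, -1.58998036])}
side {'fx': 371.44801571678863, 'fy': 371.44801571678863, 'cx': 322.60402710888405, 'cy': 197.41178376519878, 'k1': -0.05991441732481026, 'eye': array([ 597.74808043, -672.45847784,  844.40790044]), 'attitude': array([ 0.75837139, -0.01925766, -0.02477674])}
wrist {'fx': 351.35193055306274, 'fy': 351.35193055306274, 'cx': 317.3799121628949, 'cy': 200.90171612781404, 'k1': -0.03367650143493489, 'eye': array([ 280.00589746, -478.50479815,  384.77476708]), 'attitude': array([-2.41949868e-01, -4.08757927e-05, -1.16672878e+00])}
{'clock': 0.15, 'joints': array([-1.23258972e+00,  3.00330050e-01,  1.52137962e+00,  2.09490365e-05,
        1.32069738e+00, -6.65874494e-02]), 'qd': array([ 0.00170348, -0.00172448,  0.00056987,  0.00090512,  0.0010294 ,
        0.00025813]), 'effort': array([ 1.93194224e-03, -5.31956649e+01, -3.52816308e+01,  7.09108729e-02,
        2.36036821e-02, -6.30987734e-05]), 'eef_pos': array([ 216.55668991, -505.38165894,  205.04893331]), 'eef_rot': array([3.05009247, 1.56998168, 1.88408501]), 'wrist_force': array([-0.96054083,  0.51595217,  0.08202657]), 'moment': array([-0.06202481,  0.0183328 , -0.02493658]), 'finger_gap': 93.87955663975701} 18.8
```

View pics/top0.png

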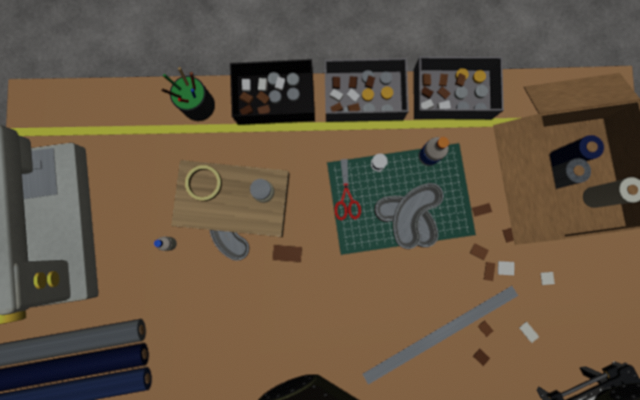

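View pics/side0.png

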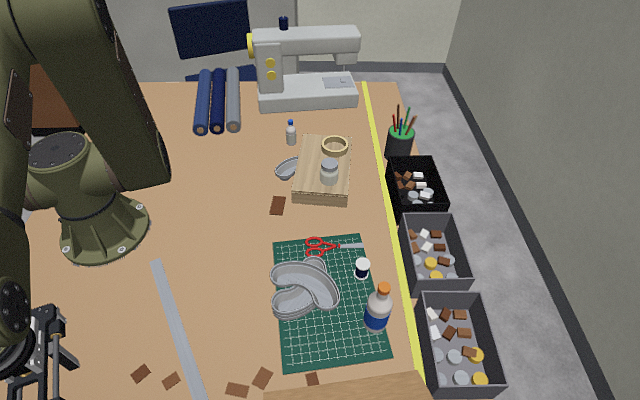

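The top view shows the dishes at about (410,215) on the mat, scissors on the left, bottle at (435,150), spool at (380,160). The loose dish pokes out at (230,243) from the riser (230,200). I'll zoom both.

```bash
python3 - <<'E'
from h import *
t=np.load('top0.npy')[:,:,::-1];s=np.load('side0.npy')[:,:,::-1]
a=cv2.resize(t[170:260,360:460],(400,360),interpolation=cv2.INTER_CUBIC)
b=cv2.resize(t[180:270,190:290],(400,360),interpolation=cv2.INTER_CUBIC)
d=cv2.resize(s[240:330,255:355],(400,360)[:2],interpolation=cv2.INTER_CUBIC)
e=cv2.resize(s[130:220,255:355],(400,360),interpolation=cv2.INTER_CUBIC)
im=np.vstack([np.hstack([a,b]),np.hstack([d,e])]); im=cv2.resize(im,(664,600))
im=np.clip(im.astype(float)*1.5,0,255).astype(np.uint8)
cv2.imwrite('pics/z0.png',im)
E
```

```text
(no output)
```

View pics/z0.png

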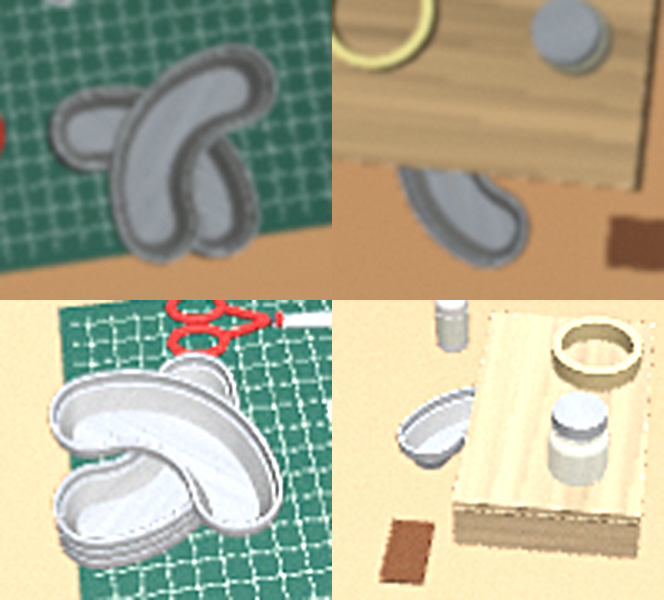

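Zoomed view (3.3x): the top dish's end centres are about crop (237,83) and (155,222), with its hollow to the lower right. The stack's ends are about (88,130) and (222,215), with its hollow to the lower left. The loose dish's visible end is at about (485,225) in the right panel. The next step is rough positions, then a view from above with the wrist camera.

```bash
cat >> h.py <<'E'
def st(): 
    s=manip.read_state(); return s,np.array(s['eef_pos']),R.from_euler('xyz',s['eef_rot']).as_matrix()
def go(p,zdir=None):
    """units to reach TCP p (world) and turn so jaws axis lies along angle zdir (deg, mod 180)"""
    s,q,M=st(); d=M.T@(np.array(p)-q)/40
    cur=np.degrees(np.arctan2(M[1,2],M[0,2]))
    print('t',round(s['clock'],2),'tcp',q.round(1),'jaw',round(cur,1),'toolx',M[:,0].round(3),'j6',s['joints'][5].round(2),'gap',round(s['finger_gap'],1),'F',np.round(s['wrist_force'],1))
    print('tx ty tz',d.round(3),end=' ')
    if zdir is not None:
        a=(zdir-cur+90)%180-90
        print('turn',round(-a/6,2) ,'or',round(-(a-np.sign(a)*180)/6,2),end='')
    print()
E
python3 - <<'E'
from h import *
c=cam('top')
f=lambda u,v,z,o:onz(c,o[0]+u/3.32,o[1]+v/3.333,z)[:2].round(0)
o=(360,170)
print('top ends',f(237,83,103,o),f(155,222,103,o))
print('stack ends',f(88,130,67,o),f(222,215,67,o))
o=(190,180);print('loose end',f(485-332,225,36,o))
print('bottle',onz(c,430,158,3),'spool',onz(c,379,162,53))
print('riser corners',onz(c,177,160,58),onz(c,288,172,58),onz(c,281,236,58),onz(c,172,227,58),'sm',onz(c,165,243,50),'off',onz(c,287,254,5))
go([530,-230,230])
s,q,M=st();print(M.round(2))
E
```

```text
top ends [ 628. -273.] [ 528. -208.]
stack ends [ 599. -166.] [ 533. -265.]
loose end [510. 219.]
bottle [ 738.303885  -294.9298955    3.       ] spool [ 721.42130388 -152.5406828    53.        ]
riser corners [736.08529358 366.6193513   58.        ] [699.299576    81.89129918  58.        ] [536.10219593 101.37548018  58.        ] [564.3262991  376.92835871  58.        ] sm [524.50344288 396.59137677  50.        ] off [490.05071461  91.15166445   5.        ]
t 0.2 tcp [ 216.5 -505.4  205.1] jaw -66.8 toolx [-0.     0.001 -1.   ] j6 -0.07 gap 93.8 F [-0.1  0.2  0.1]
tx ty tz [-0.62   9.915 -3.243] 
[[-0.    0.92  0.39]
 [ 0.    0.39 -0.92]
 [-1.    0.   -0.  ]]
```

```bash
python3 -m jog '[{"tx":-0.6,"ty":1.5,"tz":-0.4,"grip":1},{"tx":-0.6,"ty":3,"tz":-0.8,"grip":1},{"tx":-0.6,"ty":4.5,"tz":-1.2,"grip":1},{"tx":-0.6,"ty":6,"tz":-1.6,"grip":1},{"tx":-0.6,"ty":7.5,"tz":-2,"grip":1},{"tx":-0.6,"ty":9,"tz":-2.5,"grip":1},{"tx":-0.6,"ty":10.7,"tz":-3,"grip":1},{"tx":-0.6,"ty":10.7,"tz":-3,"grip":1},{"tx":-0.6,"ty":10.7,"tz":-3,"grip":1},{"tx":-0.6,"ty":10.7,"tz":-3,"grip":1},{"tx":-0.6,"ty":10.7,"tz":-3,"grip":1},{"tx":-0.6,"ty":10.7,"tz":-3,"grip":1}]' 10
python3 - <<'E'
from h import *
c=cam('wrist'); np.save('w1.npy',c['image']); save(c,'w1.png',k=1.25); go([565,-225,230])
print(c['eye'],c['attitude'])
E
```

```text
t 0.25 tcp [ 216.6 -505.4  205.2] jaw -66.8 toolx [-0.     0.001 -1.   ] j6 -0.07 gap 93.9 F [0.7 0.9 0.2]
tx ty tz [-0.618 10.768 -3.014] 
[ 280.01201394 -478.52184107  384.93798697] [-2.41971376e-01 -3.82118213e-04 -1.16672918e+00]$[0]: bad value
```

View pics/w1.png

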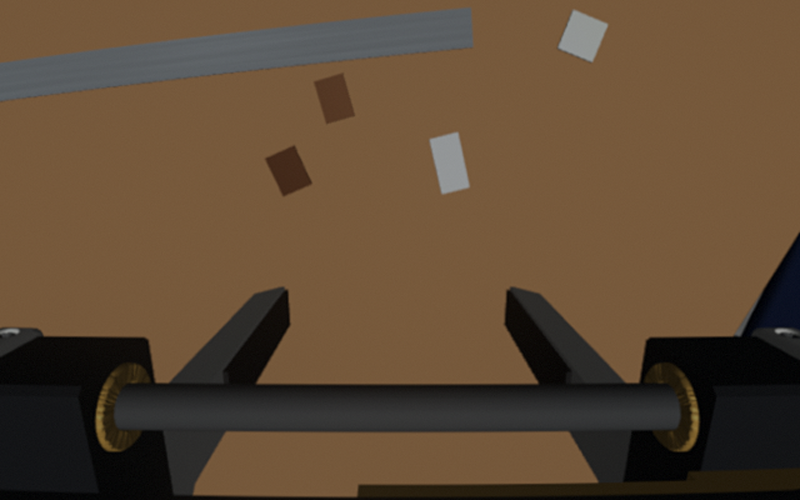

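```bash
python3 -m jog '[{"tx":-0.6,"ty":0.9,"tz":-0.3,"grip":1,"turn":0}]' 10; python3 - <<'E'
from h import *
s,q,M=st()
go(np.array([565,-225,250])-60*M[:,1])
E
```

```text
clock: 0.33
eef_pos: [240.0, -482.8, 223.9]
eef_rot: [-3.012, 1.564, 2.101]
wrist_force: [0.5, 0.4, -0.3]
finger_gap: 94.1
t 0.33 tcp [ 240.  -482.8  223.9] jaw -67.0 toolx [-0.003  0.006 -1.   ] j6 -0.01 gap 94.1 F [ 0.5  0.4 -0.3]
tx ty tz [-0.642  8.496 -2.768]
```

```bash
python3 -m jog '[{"tx":-0.6,"ty":1,"tz":-0.3,"grip":1,"turn":0},{"tx":-0.6,"ty":2,"tz":-0.6,"grip":1,"turn":0},{"tx":-0.6,"ty":3,"tz":-1,"grip":1,"turn":0},{"tx":-0.6,"ty":4,"tz":-1.3,"grip":1,"turn":0},{"tx":-0.6,"ty":5,"tz":-1.7,"grip":1,"turn":0},{"tx":-0.6,"ty":6,"tz":-2,"grip":1,"turn":0},{"tx":-0.6,"ty":7,"tz":-2.3,"grip":1,"turn":0},{"tx":-0.6,"ty":8,"tz":-2.6,"grip":1,"turn":0},{"tx":-0.6,"ty":8.4,"tz":-2.7,"grip":1,"turn":0},{"tx":-0.6,"ty":8.4,"tz":-2.7,"grip":1,"turn":0},{"tx":-0.6,"ty":8.4,"tz":-2.7,"grip":1,"turn":0},{"tx":-0.6,"ty":8.4,"tz":-2.7,"grip":1,"turn":0}]' 10
python3 - <<'E'
from h import *
c=cam('wrist'); np.save('w1.npy',c['image']); save(c,'w2.png',k=1.25); go([565,-225,230])
import pickle; pickle.dump(c,open('w2.pkl','wb'))
E
```

```text
clock: 1.33
eef_pos: [508.8, -250.9, 251.5]
eef_rot: [-2.01, 1.57, 3.107]
wrist_force: [-0.3, -0.0, -1.2]
finger_gap: 94.1
t 1.38 tcp [ 508.6 -251.2  251.7] jaw -66.9 toolx [-0. -0. -1.] j6 0.64 gap 94.0 F [ 0.  -0.1 -0.7]
tx ty tz [ 0.542  1.555 -0.049]
```

View pics/w2.png

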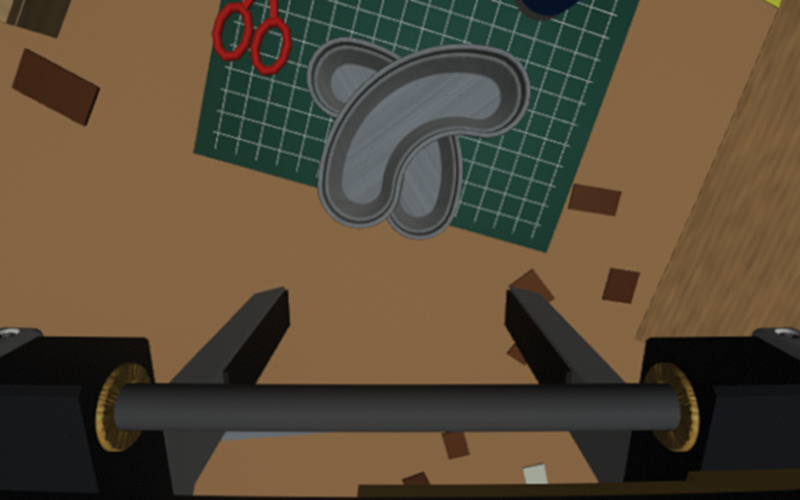

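The wrist view is clear: top dish ends at px (488,93) and (357,190), stack ends at (350,77) and (420,203), at 1.25x. Now I fit radius-31 circles to the silhouette.

```bash
cat >> h.py <<'E'
from scipy.optimize import least_squares
def sil(c,roi,smax=60,vmin=30):
    hsv=cv2.cvtColor(c['image'],cv2.COLOR_RGB2HSV); m=((hsv[:,:,1]<smax)&(hsv[:,:,2]>vmin)).astype(np.uint8)
    k=np.zeros_like(m); a,b,x,y=roi; k[b:y,a:x]=m[b:y,a:x]
    k=cv2.morphologyEx(k,cv2.MORPH_OPEN,np.ones((3,3),np.uint8))
    cs,_=cv2.findContours(k,cv2.RETR_EXTERNAL,cv2.CHAIN_APPROX_NONE)
    return max(cs,key=cv2.contourArea)[:,0,:].astype(float)
def endfit(c,cont,uv,z,r=31,tol=(8,4,2.5,2)):
    P=np.array([onz(c,*p,z)[:2] for p in cont]); x=onz(c,*uv,z)[:2]
    for t in tol:
        d=np.abs(np.hypot(*(P-x).T)-r); Q=P[d<t]
        x=least_squares(lambda q:np.hypot(*(Q-q).T)-r,x,loss='soft_l1').x
    res=np.hypot(*(Q-x).T)-r
    return x,len(Q),res.std()
def dish(a,b):
    """ends a(+x),b(-x) at rim -> waist, yaw deg, centroid, span"""
    d=a-b; y=np.arctan2(d[1],d[0]); e=np.array([np.cos(y),np.sin(y)]); n=np.array([-e[1],e[0]])
    m=(a+b)/2; return dict(waist=(m-26.8*n).round(1),yaw=np.degrees(y).round(1),span=np.hypot(*d).round(1),origin=(m-17.8*n).round(1))
E
python3 - <<'E'
from h import *; import pickle
c=pickle.load(open('w2.pkl','rb'))
hsv=cv2.cvtColor(c['image'],cv2.COLOR_RGB2HSV)
for p in [(488,93),(357,190),(350,77),(420,203),(540,180),(300,200)]: print(p,hsv[int(p[1]/1.25),int(p[0]/1.25)])
C=sil(c,(240,22,440,200)); print(len(C),C.min(0)*1.25,C.max(0)*1.25)
E={}
for n,uv,z in [('t1',(488,93),103),('t2',(357,190),103),('s1',(350,77),67),('s2',(420,203),67)]:
    E[n]=endfit(c,C,np.array(uv)/1.25,z); print(n,E[n])
# hollow: top dish -y world side; 
for a,b in (('t1','t2'),('t2','t1'),('s1','s2'),('s2','s1')): print(a,b,dish(E[a][0],E[b][0]))
E
```

```text
(488, 93) [101  25 112]
(357, 190) [101  24 115]
(350, 77) [104  24 117]
(420, 203) [101  18 112]
(540, 180) [80 98 73]
(300, 200) [ 16 126 132]
583 [306.25  36.25] [530.   238.75]
t1 (array([ 629.39713788, -268.87676283]), 131, np.float64(0.5245206505770045))
t2 (array([ 532.68636898, -210.31546077]), 86, np.float64(0.5662280724531442))
s1 (array([ 601.90087933, -168.43934695]), 109, np.float64(0.5673421720279932))
s2 (array([ 536.05427611, -260.83329939]), 73, np.float64(0.6008187546704904))
t1 t2 {'waist': array([ 567.2, -262.5]), 'yaw': np.float64(-31.2), 'span': np.float64(113.1), 'origin': array([ 571.8, -254.8])}
t2 t1 {'waist': array([ 594.9, -216.7]), 'yaw': np.float64(148.8), 'span': np.float64(113.1), 'origin': array([ 590.3, -224.4])}
s1 s2 {'waist': array([ 590.8, -230.2]), 'yaw': np.float64(54.5), 'span': np.float64(113.5), 'origin': array([ 583.5, -225. ])}
s2 s1 {'waist': array([ 547.2, -199.1]), 'yaw': np.float64(-125.5), 'span': np.float64(113.5), 'origin': array([ 554.5, -204.3])}
```

Top dish: waist (595,-217), yaw 149°. Stack: waist (591,-230), yaw 54.5°. So the top dish has to turn about 94° clockwise. I'll grip its waist at collar height and slide it round.

```bash
python3 -m jog '[{"tx":2,"ty":1,"tz":0,"grip":1,"turn":-21},{"tx":2,"ty":2,"tz":0,"grip":1,"turn":-21},{"tx":2,"ty":2.32,"tz":0.06,"grip":1,"turn":-21},{"tx":2,"ty":2.32,"tz":0.06,"grip":1,"turn":-21},{"tx":2,"ty":2.32,"tz":0.06,"grip":1,"turn":-21},{"tx":2,"ty":2.32,"tz":0.06,"grip":1,"turn":-21},{"tx":2,"ty":2.32,"tz":0.06,"grip":1,"turn":-21},{"tx":2,"ty":2.32,"tz":0.06,"grip":1,"turn":-21},{"tx":2,"ty":2.32,"tz":0.06,"grip":1,"turn":-21},{"tx":2,"ty":2.32,"tz":0.06,"grip":1,"turn":-21},{"tx":2,"ty":2.32,"tz":0.06,"grip":1,"turn":-21},{"tx":2,"ty":2.32,"tz":0.06,"grip":1,"turn":-21}]' 10
python3 - <<'E'
from h import *
go([595,-217,77],58.8)
E
```

```text
clock: 2.38
eef_pos: [594.7, -217.6, 171.9]
eef_rot: [-1.331, 1.571, -0.993]
wrist_force: [-0.0, -0.1, -0.6]
finger_gap: 94.0
t 2.38 tcp [ 594.7 -217.6  171.9] jaw 19.4 toolx [ 0. -0. -1.] j6 -0.75 gap 94.0 F [-0.  -0.1 -0.6]
tx ty tz [2.374 0.012 0.012] turn -6.57 or 23.43
```

```bash
python3 -m jog '[{"tx":0.3,"ty":0,"tz":0,"grip":1,"turn":-6.6},{"tx":0.6,"ty":0,"tz":0,"grip":1,"turn":-6.6},{"tx":0.9,"ty":0,"tz":0,"grip":1,"turn":-6.6},{"tx":1,"ty":0,"tz":0,"grip":1,"turn":-6.6},{"tx":1,"ty":0,"tz":0,"grip":1,"turn":-6.6},{"tx":1,"ty":0,"tz":0,"grip":1,"turn":-6.6},{"tx":1,"ty":0,"tz":0,"grip":1,"turn":-6.6},{"tx":1.5,"ty":0,"tz":0,"grip":1,"turn":-6.6},{"tx":2,"ty":0,"tz":0,"grip":1,"turn":-6.6},{"tx":2.37,"ty":0,"tz":0,"grip":1,"turn":-6.6},{"tx":2.37,"ty":0,"tz":0,"grip":1,"turn":-6.6}]' 10
python3 -m jog '[{"tx":0,"ty":0,"tz":0,"grip":0.8,"turn":0},{"tx":0,"ty":0,"tz":0,"grip":0.7,"turn":0},{"tx":0,"ty":0,"tz":0,"grip":0.6,"turn":0},{"tx":0,"ty":0,"tz":0,"grip":0.6,"turn":0},{"tx":0,"ty":0,"tz":0,"grip":0.6,"turn":0},{"tx":0,"ty":0,"tz":0,"grip":0.6,"turn":0}]' 5
python3 - <<'E'
from h import *
go([590.8,-230.2,77],144.5)
E
```

```text
clock: 3.3
eef_pos: [593.7, -216.5, 74.0]
eef_rot: [1.722, 1.566, 2.743]
wrist_force: [0.0, 0.9, 0.5]
finger_gap: 94.1
clock: 3.8
eef_pos: [595.7, -216.3, 77.6]
eef_rot: [-1.521, 1.57, -0.496]
wrist_force: [-0.6, 0.2, 2.9]
finger_gap: 62.3
t 3.8 tcp [ 595.7 -216.3   77.6] jaw 58.7 toolx [ 0.001 -0.    -1.   ] j6 -1.43 gap 62.3 F [-0.6  0.2  2.9]
tx ty tz [ 0.014 -0.075 -0.36 ] turn -14.3 or 15.7
```

```bash
python3 -m jog '[{"tx":0,"ty":0,"tz":0,"grip":0.6,"turn":0.4},{"tx":0,"ty":0,"tz":-0.03,"grip":0.6,"turn":1.1},{"tx":0,"ty":0,"tz":-0.05,"grip":0.6,"turn":1.8},{"tx":0,"ty":-0.01,"tz":-0.07,"grip":0.6,"turn":2.5},{"tx":0,"ty":-0.02,"tz":-0.09,"grip":0.6,"turn":3.2},{"tx":0,"ty":-0.02,"tz":-0.1,"grip":0.6,"turn":3.9},{"tx":0,"ty":-0.03,"tz":-0.12,"grip":0.6,"turn":4.6},{"tx":0,"ty":-0.03,"tz":-0.14,"grip":0.6,"turn":5.4},{"tx":0,"ty":-0.04,"tz":-0.16,"grip":0.6,"turn":6.2},{"tx":0,"ty":-0.04,"tz":-0.18,"grip":0.6,"turn":7},{"tx":0,"ty":-0.04,"tz":-0.18,"grip":0.6,"turn":7.7},{"tx":0,"ty":-0.04,"tz":-0.18,"grip":0.6,"turn":8}]' 5
python3 - <<'E'
from h import *
go([590.8,-230.2,77],144.5)
E
```

```text
clock: 4.8
eef_pos: [593.4, -223.4, 77.6]
eef_rot: [-0.625, 1.57, -0.442]
wrist_force: [0.2, -0.6, 2.7]
finger_gap: 62.5
t 4.8 tcp [ 593.4 -223.4   77.6] jaw 10.5 toolx [ 0.001 -0.    -1.   ] j6 -0.6 gap 62.5 F [ 0.2 -0.6  2.7]
tx ty tz [ 0.014 -0.156 -0.096] turn 7.66 or -22.34
```

```bash
python3 -m jog '[{"tx":0,"ty":-0.02,"tz":-0.01,"grip":0.6,"turn":0.5},{"tx":0,"ty":-0.03,"tz":-0.02,"grip":0.6,"turn":1.2},{"tx":0,"ty":-0.05,"tz":-0.03,"grip":0.6,"turn":1.9},{"tx":0,"ty":-0.06,"tz":-0.04,"grip":0.6,"turn":2.6},{"tx":0,"ty":-0.08,"tz":-0.05,"grip":0.6,"turn":3.3},{"tx":0,"ty":-0.1,"tz":-0.06,"grip":0.6,"turn":4},{"tx":0,"ty":-0.12,"tz":-0.07,"grip":0.6,"turn":4.7},{"tx":0,"ty":-0.13,"tz":-0.08,"grip":0.6,"turn":5.4},{"tx":0,"ty":-0.15,"tz":-0.09,"grip":0.6,"turn":6.1},{"tx":0,"ty":-0.156,"tz":-0.096,"grip":0.6,"turn":6.8},{"tx":0,"ty":-0.156,"tz":-0.096,"grip":0.6,"turn":7.3},{"tx":0,"ty":-0.156,"tz":-0.096,"grip":0.6,"turn":7.5}]' 5
python3 - <<'E'
from h import *
go([590.8,-230.2,77],144.5)
c=cam('wrist');a=c['image'][:,:,::-1][60:340,130:510]
s=cam('side');b=s['image'][:,:,::-1][225:345,245:365]
b=cv2.resize(b,(420,420),interpolation=cv2.INTER_CUBIC);a=cv2.resize(a,(570-190,280)); p=np.zeros((420,380,3),np.uint8);p[:280]=a
cv2.imwrite('pics/w3.png',np.clip(np.hstack([p,b])*1.4,0,255).astype(np.uint8))
import pickle; pickle.dump(c,open('w3.pkl','wb'))
E
```

```text
clock: 5.8
eef_pos: [590.4, -230.0, 76.9]
eef_rot: [-2.967, 1.571, 2.715]
wrist_force: [0.6, 0.3, -0.9]
finger_gap: 62.7
t 5.8 tcp [ 590.4 -230.    76.9] jaw -34.4 toolx [-0.  0. -1.] j6 0.17 gap 62.7 F [ 0.6  0.3 -0.9]
tx ty tz [-0.003  0.001  0.01 ] turn 0.18 or -29.82
```

View pics/w3.png

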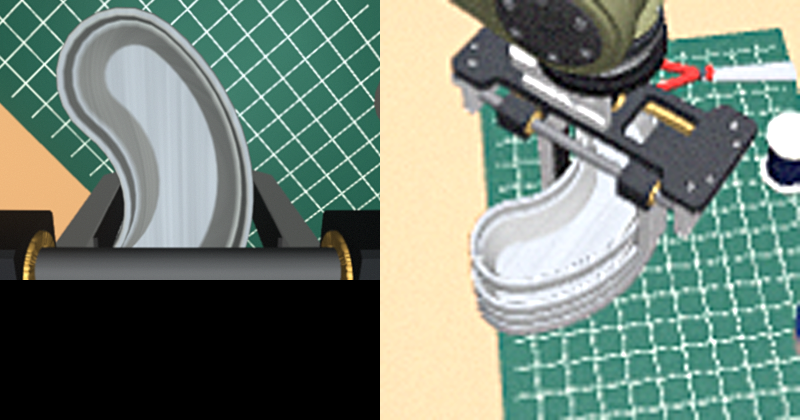

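Well aligned: the side panel shows the outlines nearly coincident, with the dish still held high. I'll open slightly and let it settle, with a small wiggle.

```bash
python3 -m jog '[{"tx":0,"ty":0,"tz":0,"grip":0.6,"turn":0.2},{"tx":0,"ty":0,"tz":0,"grip":0.68,"turn":0.2},{"tx":0,"ty":0,"tz":0,"grip":0.7,"turn":0.2},{"tx":0,"ty":0,"tz":0,"grip":0.7,"turn":0.2},{"tx":0,"ty":0,"tz":0,"grip":0.7,"turn":0.2},{"tx":0,"ty":0,"tz":0,"grip":0.7,"turn":0.2}]' 5
python3 - <<'E'
from h import *
go([590.4,-230,77],144.5)
c=cam('wrist');a=c['image'][:,:,::-1][60:340,130:510]
s=cam('side');b=s['image'][:,:,::-1][225:345,245:365]
b=cv2.resize(b,(420,420),interpolation=cv2.INTER_CUBIC);p=np.zeros((420,380,3),np.uint8);p[:280]=a
cv2.imwrite('pics/w4.png',np.clip(np.hstack([p,b])*1.4,0,255).astype(np.uint8))
import pickle; d=pickle.load(open('w3.pkl','rb'))
print(np.abs(d['image'].astype(int)-c['image'])[60:250,180:400].mean())
E
```

```text
clock: 6.4
eef_pos: [590.5, -230.0, 77.0]
eef_rot: [0.668, 1.571, 0.049]
wrist_force: [-0.6, 0.0, -0.7]
finger_gap: 65.7
t 6.4 tcp [ 590.5 -230.    77. ] jaw -35.4 toolx [ 0.  0. -1.] j6 0.19 gap 65.7 F [-0.6  0.  -0.7]
tx ty tz [-0.001 -0.001 -0.003] turn 0.01 or -29.99
16.744170653907496
```

View pics/w4.png

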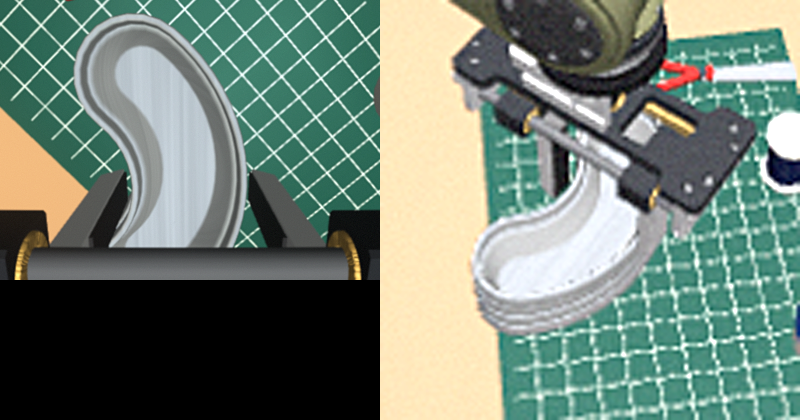

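It dropped home: the rims look evenly stacked. I'll open, rise and back off to measure the stack.

```bash
python3 -m jog '[{"tx":0,"ty":0,"tz":0,"grip":1,"turn":0},{"tx":0,"ty":0,"tz":0,"grip":1,"turn":0},{"tx":0,"ty":0,"tz":0,"grip":1,"turn":0},{"tx":-0.5,"ty":0,"tz":0,"grip":1,"turn":0},{"tx":-1.3,"ty":0,"tz":0,"grip":1,"turn":0},{"tx":-2.2,"ty":0,"tz":0,"grip":1,"turn":0},{"tx":-3.2,"ty":-0.5,"tz":0,"grip":1,"turn":0},{"tx":-4.2,"ty":-1.1,"tz":0,"grip":1,"turn":0},{"tx":-4.4,"ty":-1.6,"tz":0,"grip":1,"turn":0},{"tx":-4.4,"ty":-1.6,"tz":0,"grip":1,"turn":0},{"tx":-4.4,"ty":-1.6,"tz":0,"grip":1,"turn":0},{"tx":-4.4,"ty":-1.6,"tz":0,"grip":1,"turn":0}]' 5
python3 - <<'E'
from h import *; import pickle
c=cam('wrist');pickle.dump(c,open('w5.pkl','wb'));save(c,'w5.png')
ends=[(625.5,-186,81),(558,-280,81)]
w=np.array([590.5,-230]);y=np.radians(54.6);e=np.array([np.cos(y),np.sin(y)]);n=np.array([-e[1],e[0]])
m=w+26.8*n; uv=[proj(c,[*(m+57.5*k*e),81]) for k in (1,-1)]; print(uv)
C=sil(c,(100,0,540,235)); print(C.min(0),C.max(0))
for z in (81,89,95,103):
  E=[endfit(c,C,q,z) for q in uv]; print(z,[ (x[1],x[2].round(2)) for x in E],dish(E[0][0],E[1][0]))
go([500,180,250],0)
E
```

```text
clock: 7.5
eef_pos: [553.3, -281.7, 251.7]
eef_rot: [3.126, 1.569, 2.507]
wrist_force: [-0.2, -0.3, 0.0]
finger_gap: 93.9
[array([289.01295782,  57.18653626]), array([291.28625048, 177.9383081 ])]
[258.  23.] [351. 206.]
81 [(118, np.float64(0.49)), (101, np.float64(0.49))] {'waist': array([ 592.3, -230.8]), 'yaw': np.float64(54.9), 'span': np.float64(112.8), 'origin': array([ 584.9, -225.6])}
89 [(124, np.float64(0.63)), (107, np.float64(0.58))] {'waist': array([ 593.3, -231.4]), 'yaw': np.float64(54.9), 'span': np.float64(108.9), 'origin': array([ 586. , -226.2])}
95 [(130, np.float64(0.81)), (112, np.float64(0.69))] {'waist': array([ 594.1, -231.9]), 'yaw': np.float64(54.9), 'span': np.float64(106.1), 'origin': array([ 586.8, -226.7])}
103 [(128, np.float64(0.94)), (118, np.float64(0.9))] {'waist': array([ 595.1, -232.4]), 'yaw': np.float64(55.0), 'span': np.float64(102.2), 'origin': array([ 587.8, -227.2])}
t 7.55 tcp [ 553.4 -281.4  251.4] jaw -35.4 toolx [-0.002  0.001 -1.   ] j6 0.09 gap 94.1 F [0.5 0.2 0.1]
tx ty tz [ 0.053  8.623 -7.775] turn -5.91 or 24.09
```

View pics/w5.png

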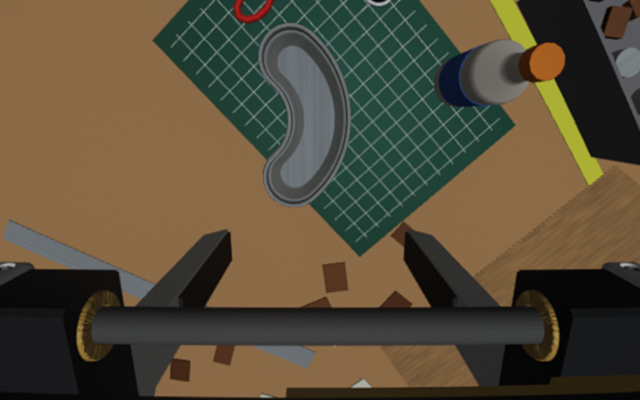

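The fit gives span 113 and the lowest residual at rim z=81, so the top dish is nested: waist about (591,-230), yaw about 54.8°. On to the loose dish.

```bash
python3 -m jog '[{"tx":0,"ty":0.9,"tz":-0.55,"grip":1,"turn":-20.9},{"tx":0,"ty":1.8,"tz":-1.1,"grip":1,"turn":-20.9},{"tx":0,"ty":2.7,"tz":-1.7,"grip":1,"turn":-20.9},{"tx":0,"ty":3.6,"tz":-2.3,"grip":1,"turn":-20.9},{"tx":0,"ty":4.5,"tz":-2.8,"grip":1,"turn":-20.9},{"tx":0,"ty":5.4,"tz":-3.4,"grip":1,"turn":-20.9},{"tx":0,"ty":6.3,"tz":-4,"grip":1,"turn":-20.9},{"tx":0,"ty":7.2,"tz":-4.5,"grip":1,"turn":-20.9},{"tx":0,"ty":8.1,"tz":-5.1,"grip":1,"turn":-20.9},{"tx":0,"ty":9,"tz":-5.7,"grip":1,"turn":-20.9},{"tx":0,"ty":9.9,"tz":-6.3,"grip":1,"turn":-20.9},{"tx":0,"ty":10.6,"tz":-6.7,"grip":1,"turn":-20.9}]' 5
python3 - <<'E'
from h import *
go([580,219,250],90)
E
```

```text
clock: 8.55
eef_pos: [579.9, 220.0, 251.7]
eef_rot: [2.499, 1.569, -2.896]
wrist_force: [0.1, 0.1, -0.1]
finger_gap: 93.9
t 8.55 tcp [579.9 220.  251.7] jaw 50.9 toolx [-0.002 -0.    -1.   ] j6 -0.59 gap 93.9 F [ 0.1  0.1 -0.1]
tx ty tz [ 0.043 -0.018 -0.017] turn -6.51 or 23.49
```

```bash
python3 -m jog '[{"tx":0,"ty":0,"tz":0,"grip":1,"turn":-6.5},{"tx":0,"ty":0,"tz":0,"grip":1,"turn":-6.5},{"tx":0,"ty":0,"tz":0,"grip":1,"turn":-6.5},{"tx":0,"ty":0,"tz":0,"grip":0.5,"turn":-6.5},{"tx":0,"ty":0,"tz":0,"grip":0,"turn":-6.5},{"tx":0,"ty":0,"tz":0,"grip":0,"turn":-6.5},{"tx":0,"ty":0,"tz":0,"grip":0,"turn":-6.5}]' 5
python3 - <<'E'
from h import *; import pickle
c=cam('wrist');pickle.dump(c,open('w6.pkl','wb'));save(c,'w6.png')
go([580,219,250],90); print(c['eye'])
E
```

```text
clock: 9.13
eef_pos: [580.4, 217.8, 251.5]
eef_rot: [1.824, 1.569, -2.894]
wrist_force: [-0.1, 0.2, -0.4]
finger_gap: 70.7
t 9.18 tcp [580.5 217.6 251.7] jaw 89.5 toolx [-0.002 -0.    -1.   ] j6 -1.26 gap 66.9 F [-0.2 -0.4 -0.3]
tx ty tz [0.043 0.012 0.034] turn -0.09 or 29.91
[511.12479161 217.91136423 431.50440061]
```

View pics/w6.png

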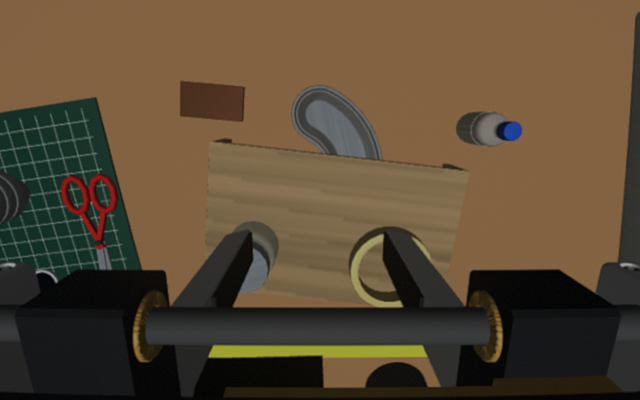

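The visible end of the loose dish is at px (320,115), convex side on the right. The front edge of the riser runs from (212,142) to (468,170). Now I fit the end circle and the convex arc.

```bash
python3 - <<'E'
from h import *; import pickle
c=pickle.load(open('w6.pkl','rb'))
C=sil(c,(285,75,390,153),smax=75); print(C.min(0),C.max(0))
x,n,s=endfit(c,C,(322,115),36); print('end',x,n,s)
P=np.array([onz(c,*p,36)[:2] for p in C])
K=P[(C[:,0]>352)&(C[:,1]<146)]  # convex side
f=lambda a:np.hypot(*(K-(x+75*np.array([np.cos(a[0]),np.sin(a[0])]))).T)-106
best=min((least_squares(f,[a]) for a in np.radians(range(-180,180,30))),key=lambda r:r.cost)
a=np.degrees(best.x[0]); print('arc',a,'yaw',(a-140+180)%360-180,len(K),f(best.x).std(),f(best.x).mean())
A=x+75*np.array([np.cos(best.x[0]),np.sin(best.x[0])]); y=np.radians(a-140); n=np.array([-np.sin(y),np.cos(y)]); print('waist',A-75*n)
I=P[(C[:,0]<315)&(C[:,1]>135)&(C[:,1]<149)]; print('inner radius',np.hypot(*(I-A).T)[:6])
for uv in ((212,142),(468,170)): print('front',onz(c,*uv,58))
E
```

```text
[291.  85.] [380. 152.]
end [510.72643568 220.00805678] 102 0.6033832239175762
arc -28.26181800937698 yaw -168.26181800937698 43 0.2702912471267434 -0.024914423854029193
waist [561.52793207 257.92701451]
inner radius [45.4924918  45.88000707 45.27511402 44.71547786 45.1918849  44.71270313]
front [538.29466226 105.96651145  58.        ]
front [569.56416561 379.39177469  58.        ]
```

Loose dish: visible end_a at (510.7,220), yaw -168°, waist (561.5,258). I'll shut the fingers, lower them inside that end and draw the dish out about 125 mm.

```bash
python3 -m jog '[{"tx":0.3,"ty":0.8,"tz":0.02,"grip":0,"turn":0},{"tx":1,"ty":1.4,"tz":0.04,"grip":0,"turn":0},{"tx":1.9,"ty":1.73,"tz":0.05,"grip":0,"turn":0},{"tx":2.8,"ty":1.73,"tz":0.05,"grip":0,"turn":0},{"tx":3.6,"ty":1.73,"tz":0.05,"grip":0,"turn":0},{"tx":4.2,"ty":1.73,"tz":0.05,"grip":0,"turn":0},{"tx":4.8,"ty":1.73,"tz":0.05,"grip":0,"turn":0},{"tx":4.8,"ty":1.73,"tz":0.05,"grip":0,"turn":0},{"tx":4.8,"ty":1.73,"tz":0.05,"grip":0,"turn":0}]' 5
python3 - <<'E'
from h import *
go([511,220,9])
E
```

```text
clock: 9.93
eef_pos: [511.1, 219.7, 60.3]
eef_rot: [1.899, 1.568, -2.824]
wrist_force: [0.2, 0.1, 1.6]
finger_gap: 6.7
t 9.93 tcp [511.1 219.7  60.3] jaw 89.4 toolx [-0.002 -0.001 -1.   ] j6 -1.22 gap 6.7 F [0.2 0.1 1.6]
tx ty tz [1.284e+00 1.000e-03 1.000e-02]
```

```bash
python3 -m jog '[{"tx":0.4,"ty":0,"tz":0,"grip":0,"turn":0},{"tx":0.9,"ty":0,"tz":0,"grip":0,"turn":0},{"tx":1.25,"ty":0,"tz":0,"grip":0,"turn":0},{"tx":1.25,"ty":0,"tz":0,"grip":0,"turn":0},{"tx":1.25,"ty":0,"tz":0,"grip":0,"turn":0}]' 5
python3 -m jog '[{"tx":0,"ty":0.1,"tz":-0.03,"grip":0,"turn":0},{"tx":0,"ty":0.3,"tz":-0.08,"grip":0,"turn":0},{"tx":0,"ty":0.6,"tz":-0.16,"grip":0,"turn":0},{"tx":0,"ty":0.9,"tz":-0.24,"grip":0,"turn":0},{"tx":0,"ty":1.2,"tz":-0.32,"grip":0,"turn":0},{"tx":0,"ty":1.5,"tz":-0.4,"grip":0,"turn":0},{"tx":0,"ty":1.8,"tz":-0.48,"grip":0,"turn":0},{"tx":0,"ty":2.1,"tz":-0.56,"grip":0,"turn":0},{"tx":0,"ty":2.4,"tz":-0.64,"grip":0,"turn":0},{"tx":0,"ty":2.7,"tz":-0.72,"grip":0,"turn":0},{"tx":0,"ty":3,"tz":-0.8,"grip":0,"turn":0},{"tx":0,"ty":3.2,"tz":-0.85,"grip":0,"turn":0}]' 5
python3 - <<'E'
from h import *; import pickle
c=cam('side'); pickle.dump(c,open('s7.pkl','wb')); go([385,185,10])
im=cv2.resize(c['image'][:,:,::-1][80:240,150:370],None,fx=3,fy=3); cv2.imwrite('pics/s7.png',im)
E
```

```text
clock: 10.35
eef_pos: [512.3, 219.8, 12.3]
eef_rot: [-1.169, 1.57, 0.392]
wrist_force: [0.6, 0.4, 0.0]
finger_gap: 0.6
clock: 11.35
eef_pos: [382.5, 186.5, 11.8]
eef_rot: [-1.178, 1.569, 0.384]
wrist_force: [1.0, -0.3, -0.3]
finger_gap: 0.9
t 11.4 tcp [381.6 186.3  11.5] jaw 89.5 toolx [ 0.  0. -1.] j6 -1.19 gap 0.1 F [ 0.4 -0.4 -1.3]
tx ty tz [ 0.038 -0.086 -0.031]
```

View pics/s7.png

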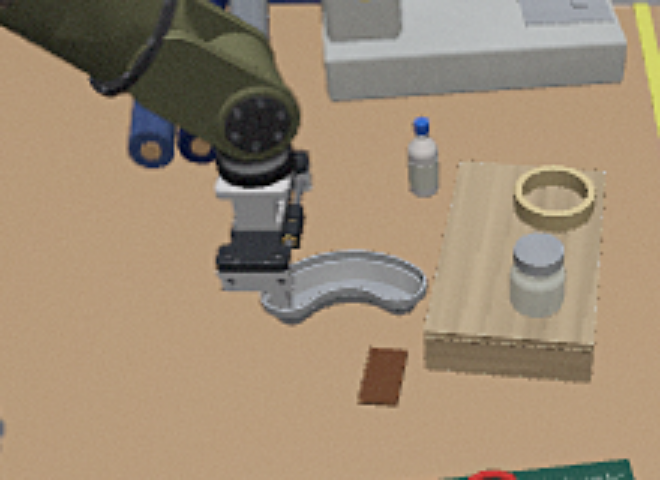

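The dish is out in front of the riser, with its far end near the front edge. Rise and measure it from the wrist.

```bash
python3 -m jog '[{"tx":-0.5,"ty":0,"tz":0,"grip":0,"turn":0},{"tx":-1.4,"ty":0,"tz":0,"grip":0,"turn":0},{"tx":-2.4,"ty":0,"tz":0,"grip":0,"turn":0},{"tx":-3.4,"ty":-0.4,"tz":0.1,"grip":0.5,"turn":0},{"tx":-4.3,"ty":-1,"tz":0.2,"grip":1,"turn":0},{"tx":-5.1,"ty":-1.6,"tz":0.4,"grip":1,"turn":0},{"tx":-5.7,"ty":-2.3,"tz":0.5,"grip":1,"turn":0},{"tx":-6,"ty":-3,"tz":0.7,"grip":1,"turn":0},{"tx":-6,"ty":-3.3,"tz":0.7,"grip":1,"turn":0},{"tx":-6,"ty":-3.3,"tz":0.7,"grip":1,"turn":0},{"tx":-6,"ty":-3.3,"tz":0.7,"grip":1,"turn":0},{"tx":-6,"ty":-3.3,"tz":0.7,"grip":1,"turn":0}]' 5
python3 - <<'E'
from h import *; import pickle
c=cam('wrist');pickle.dump(c,open('w8.pkl','wb'));save(c,'w8.png')
go([450,215,100])
C=sil(c,(100,0,540,230),smax=75); print(C.min(0),C.max(0),len(C))
print(cv2.minAreaRect(C.astype(np.float32)))
a=(C[C[:,1].argmin()],C[C[:,1].argmax()]); print(a)
E
```

```text
clock: 12.4
eef_pos: [514.8, 213.4, 250.6]
eef_rot: [1.863, 1.57, -2.858]
wrist_force: [-0.7, -0.1, -1.1]
finger_gap: 57.1
t 12.45 tcp [514.8 213.4 250.8] jaw 89.5 toolx [-0.001 -0.    -1.   ] j6 -1.23 gap 61.2 F [ 0.3  0.4 -0.6]
tx ty tz [3.772 1.619 0.026] 
[262.  31.] [350. 194.] 376
((309.8727111816406, 110.37535858154297), (164.9036407470703, 80.63349914550781), 80.97238159179688)
(array([284.,  31.]), array([302., 194.]))
```

View pics/w8.png

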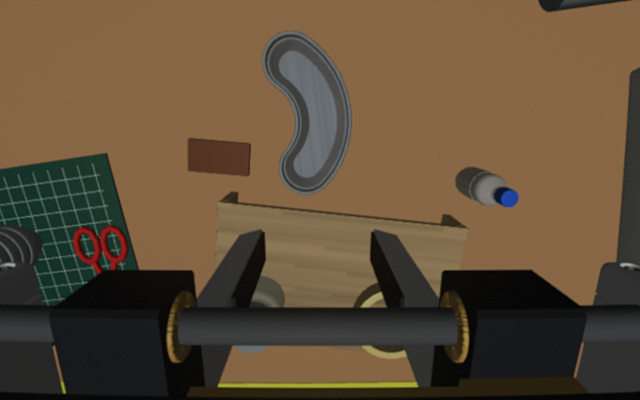

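The dish is clear of the riser. End_a is at px (291,60), end_b at (308,165), and the waist is near (333,115).

```bash
python3 - <<'E'
from h import *; import pickle
c=pickle.load(open('w8.pkl','rb'))
C=sil(c,(100,0,540,230),smax=75)
E=[endfit(c,C,uv,36) for uv in ((292,60),(306,165))]
print([(e[0].round(1),e[1],e[2].round(2)) for e in E]); d=dish(E[0][0],E[1][0]); print(d)
go([*d['waist'],11],(d['yaw']-90)); print((d['yaw']-90)%360)
for uv in ((220,206),(464,228)): print('front',onz(c,*uv,58))
E
```

```text
[(array([391. , 186.1]), 104, np.float64(0.54)), (array([503.4, 200. ]), 94, np.float64(0.53))]
{'waist': array([443.9, 219.7]), 'yaw': np.float64(-172.9), 'span': np.float64(113.3), 'origin': array([445. , 210.7])}
t 12.45 tcp [514.8 213.4 250.8] jaw 89.5 toolx [-0.001 -0.    -1.   ] j6 -1.23 gap 61.2 F [ 0.3  0.4 -0.6]
tx ty tz [5.997 1.771 0.142] turn -1.27 or 28.73
97.10000000000002
front [542.16821156 105.31723233  58.        ]
front [570.2367459  376.31356301  58.        ]
```

```bash
python3 -m jog '[{"tx":0.6,"ty":0.7,"tz":0.1,"grip":1,"turn":-1.2},{"tx":1.4,"ty":1.4,"tz":0.14,"grip":1,"turn":-1.27},{"tx":2.2,"ty":1.77,"tz":0.14,"grip":1,"turn":-1.27},{"tx":3.1,"ty":1.77,"tz":0.14,"grip":1,"turn":-1.27},{"tx":4,"ty":1.77,"tz":0.14,"grip":1,"turn":-1.27},{"tx":4.8,"ty":1.77,"tz":0.14,"grip":1,"turn":-1.27},{"tx":5.4,"ty":1.77,"tz":0.14,"grip":1,"turn":-1.27},{"tx":5.72,"ty":1.77,"tz":0.14,"grip":1,"turn":-1.27},{"tx":5.72,"ty":1.77,"tz":0.14,"grip":1,"turn":-1.27},{"tx":5.72,"ty":1.77,"tz":0.14,"grip":1,"turn":-1.27}]' 15
python3 - <<'E'
from h import *
go([443.5,219.7,22],97.1)
E
```

```text
clock: 13.28
eef_pos: [444.5, 219.7, 22.4]
eef_rot: [1.795, 1.57, -2.793]
wrist_force: [0.2, -0.5, 0.5]
finger_gap: 94.4
t 13.28 tcp [444.5 219.7  22.4] jaw 97.1 toolx [-0.001 -0.    -1.   ] j6 -1.31 gap 94.4 F [ 0.2 -0.5  0.5]
tx ty tz [0.01  0.024 0.003] turn 0.0 or -30.0
```

Close with 15 N, then lift gently by 10 mm.

```bash
python3 -m jog '[{"tx":0,"ty":0,"tz":0,"grip":0.8,"turn":0},{"tx":0,"ty":0,"tz":0,"grip":0.7,"turn":0},{"tx":0,"ty":0,"tz":0,"grip":0.6,"turn":0},{"tx":0,"ty":0,"tz":0,"grip":0.6,"turn":0},{"tx":0,"ty":0,"tz":0,"grip":0.5,"turn":0},{"tx":0,"ty":0,"tz":0,"grip":0.5,"turn":0},{"tx":0,"ty":0,"tz":0,"grip":0.5,"turn":0},{"tx":-0.1,"ty":0,"tz":0,"grip":0.5,"turn":0},{"tx":-0.4,"ty":0,"tz":0,"grip":0.5,"turn":0},{"tx":-0.8,"ty":0,"tz":0,"grip":0.5,"turn":0},{"tx":-0.8,"ty":0,"tz":0,"grip":0.5,"turn":0}]' 15
python3 - <<'E'
from h import *; import pickle
go([590.5,-230,200],-35.2)
c=cam('side');w=cam('wrist')
im=cv2.resize(c['image'][:,:,::-1][110:230,200:340],(490,420)); cv2.imwrite('pics/s9.png',im)
E
```

```text
clock: 14.2
eef_pos: [446.0, 220.2, 56.4]
eef_rot: [-1.293, 1.567, 0.402]
wrist_force: [-0.4, 0.6, -0.4]
finger_gap: 62.0
t 14.2 tcp [446.  220.2  56.4] jaw 97.1 toolx [ 0.003  0.001 -1.   ] j6 -1.31 gap 62.0 F [-0.4  0.6 -0.4]
tx ty tz [ -3.594  -2.205 -11.611] turn -7.95 or 22.05
```

View pics/s9.png

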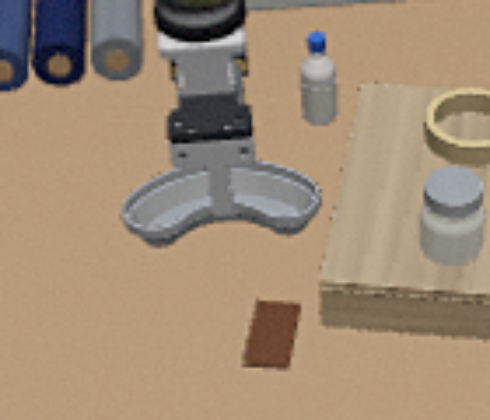

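Held level at 62.0 mm gap. I'll raise it and carry it to above the stack while turning.

```bash
python3 -m jog '[{"tx":-0.4,"ty":0,"tz":0,"grip":0.5,"turn":0},{"tx":-1,"ty":0,"tz":0,"grip":0.5,"turn":0},{"tx":-1.8,"ty":0,"tz":0,"grip":0.5,"turn":0},{"tx":-2.6,"ty":0,"tz":0,"grip":0.5,"turn":0},{"tx":-3.4,"ty":0,"tz":-0.3,"grip":0.5,"turn":0.5},{"tx":-4,"ty":-0.1,"tz":-0.9,"grip":0.5,"turn":1.3},{"tx":-4,"ty":-0.3,"tz":-1.6,"grip":0.5,"turn":2.2},{"tx":-4,"ty":-0.4,"tz":-2.3,"grip":0.5,"turn":3.2},{"tx":-4,"ty":-0.6,"tz":-3,"grip":0.5,"turn":4.2},{"tx":-4,"ty":-0.7,"tz":-3.7,"grip":0.5,"turn":5.2},{"tx":-4,"ty":-0.8,"tz":-4.4,"grip":0.5,"turn":6.2},{"tx":-4,"ty":-1,"tz":-5.1,"grip":0.5,"turn":7.2}]' 15
python3 - <<'E'
from h import *
go([590.5,-230,215],-35.2)
E
```

```text
clock: 15.3
eef_pos: [509.6, 20.8, 213.0]
eef_rot: [2.147, 1.569, 3.083]
wrist_force: [0.5, 0.5, -0.8]
finger_gap: 62.7
t 15.3 tcp [509.6  20.8 213. ] jaw 53.6 toolx [-0.002  0.    -1.   ] j6 -0.97 gap 62.7 F [ 0.5  0.5 -0.8]
tx ty tz [-0.055 -5.348 -3.847] turn 14.8 or -15.2
```

```bash
python3 -m jog '[{"tx":0,"ty":-0.5,"tz":-0.36,"grip":0.5,"turn":1},{"tx":0,"ty":-1.1,"tz":-0.8,"grip":0.5,"turn":2},{"tx":0,"ty":-1.7,"tz":-1.2,"grip":0.5,"turn":3},{"tx":0,"ty":-2.3,"tz":-1.6,"grip":0.5,"turn":4},{"tx":0,"ty":-2.9,"tz":-2.1,"grip":0.5,"turn":5},{"tx":0,"ty":-3.5,"tz":-2.5,"grip":0.5,"turn":6},{"tx":0,"ty":-4.1,"tz":-2.9,"grip":0.5,"turn":7},{"tx":0,"ty":-4.6,"tz":-3.3,"grip":0.5,"turn":8},{"tx":0,"ty":-5,"tz":-3.6,"grip":0.5,"turn":9},{"tx":0,"ty":-5.3,"tz":-3.8,"grip":0.5,"turn":10},{"tx":0,"ty":-5.35,"tz":-3.85,"grip":0.5,"turn":11},{"tx":0,"ty":-5.35,"tz":-3.85,"grip":0.5,"turn":12}]' 15
python3 -m jog '[{"tx":0,"ty":0,"tz":0,"grip":0.5,"turn":0.8},{"tx":0,"ty":0,"tz":0,"grip":0.5,"turn":1.6},{"tx":0,"ty":0,"tz":0,"grip":0.5,"turn":2.3},{"tx":0,"ty":0,"tz":0,"grip":0.5,"turn":2.8},{"tx":0,"ty":0,"tz":0,"grip":0.5,"turn":2.8},{"tx":0,"ty":0,"tz":0,"grip":0.5,"turn":2.8}]' 15
cat >> h.py <<'E'
def held():
    """end a/b of held dish from wrist (visible one) relative to TCP prediction; rim z = TCP+14"""
    s,q,M=st(); c=cam('wrist'); return c,q,M
E
python3 - <<'E'
from h import *; import pickle
go([590.5,-230,100],-35.2)
c=cam('wrist');pickle.dump(c,open('w10.pkl','wb'))
s,q,M=st(); z=q[2]+14; n=-M[:2,2]; e=np.array([n[1],-n[0]])
m=q[:2]+26.8*n
C=sil(c,(100,0,540,245),smax=60); print(C.min(0),C.max(0))
for k in (1,-1):
    p=m+57.5*k*e; uv=proj(c,[*p,z]); print(k,p.round(1),uv.round(0))
    if 0<uv[0]<640 and 0<uv[1]<240:
        x,N,sd=endfit(c,C,uv,z); print('fit',x.round(1),N,sd.round(2))
E
```

```text
clock: 16.3
eef_pos: [591.8, -229.4, 212.0]
eef_rot: [3.059, 1.568, 2.736]
wrist_force: [-0.6, 0.4, -2.1]
finger_gap: 62.1
clock: 16.8
eef_pos: [591.9, -228.2, 212.9]
eef_rot: [-2.945, 1.569, 2.731]
wrist_force: [0.2, 1.0, -0.6]
finger_gap: 62.7
t 16.8 tcp [ 591.9 -228.2  212.9] jaw -34.8 toolx [-0.001  0.001 -1.   ] j6 0.18 gap 62.7 F [ 0.2  1.  -0.6]
tx ty tz [ 2.823e+00 -5.500e-02  1.000e-03] turn 0.07 or -29.93
[196.  68.] [407. 244.]
1 [ 602.7 -165.7] [260. 139.]
fit [ 604.  -166.6] 240 0.52
-1 [ 537.1 -260.2] [268. 352.]
```

The held dish's visible end matches the prediction to within the camera bias, so I correct about 2 mm and lower to just above the mouth.

```bash
python3 -m jog '[{"tx":0.3,"ty":-0.05,"tz":0.005,"grip":0.5,"turn":0.05},{"tx":0.8,"ty":-0.05,"tz":0.005,"grip":0.5,"turn":0.05},{"tx":1.4,"ty":-0.05,"tz":0.005,"grip":0.5,"turn":0.05},{"tx":1.9,"ty":-0.05,"tz":0.005,"grip":0.5,"turn":0.05},{"tx":2.3,"ty":-0.05,"tz":0.005,"grip":0.5,"turn":0.05},{"tx":2.5,"ty":-0.05,"tz":0.005,"grip":0.5,"turn":0.05},{"tx":2.5,"ty":-0.05,"tz":0.005,"grip":0.5,"turn":0.05},{"tx":2.5,"ty":-0.05,"tz":0.005,"grip":0.5,"turn":0.05}]' 15
python3 - <<'E'
from h import *; import pickle
go([591,-230,81.5],-35.1)
c=cam('wrist');pickle.dump(c,open('w11.pkl','wb'))
s,q,M=st(); z=q[2]+14; n=-M[:2,2]; e=np.array([n[1],-n[0]]); m=q[:2]+26.8*n
C=sil(c,(100,0,540,245),smax=60)
p=m+57.5*e; x,N,sd=endfit(c,C,proj(c,[*p,z]),z); print(p,'fit',x.round(1),N,sd.round(2))
E
```

```text
clock: 17.52
eef_pos: [591.1, -230.1, 114.1]
eef_rot: [-2.904, 1.571, 2.765]
wrist_force: [-0.3, -0.4, -0.7]
finger_gap: 62.3
t 17.52 tcp [ 591.1 -230.1  114.1] jaw -35.2 toolx [-0.  0. -1.] j6 0.19 gap 62.3 F [-0.3 -0.4 -0.7]
tx ty tz [ 0.816  0.001 -0.003] turn -0.01 or 29.99
[ 602.64252578 -167.80496292] fit [ 603.4 -168.6] 261 0.56
```

```bash
python3 -m jog '[{"tx":0.08,"ty":0,"tz":0,"grip":0.5,"turn":0},{"tx":0.16,"ty":0,"tz":0,"grip":0.5,"turn":0},{"tx":0.24,"ty":0,"tz":0,"grip":0.5,"turn":0},{"tx":0.32,"ty":0,"tz":0,"grip":0.5,"turn":0},{"tx":0.4,"ty":0,"tz":0,"grip":0.5,"turn":0},{"tx":0.46,"ty":0,"tz":0,"grip":0.5,"turn":0},{"tx":0.5,"ty":0,"tz":0,"grip":0.5,"turn":0},{"tx":0.5,"ty":0,"tz":0,"grip":0.5,"turn":0}]' 15
python3 -m jog '[{"tx":0.05,"ty":0,"tz":0,"grip":0.5,"turn":0},{"tx":0.1,"ty":0,"tz":0,"grip":0.5,"turn":0},{"tx":0.15,"ty":0,"tz":0,"grip":0.5,"turn":0},{"tx":0.2,"ty":0,"tz":0,"grip":0.5,"turn":0},{"tx":0.23,"ty":0,"tz":0,"grip":0.5,"turn":0},{"tx":0.23,"ty":0,"tz":0,"grip":0.5,"turn":0}]' 15
python3 -c "
from h import *
go([591,-230,81.5],-35.1)"
```

```text
clock: 18.23
eef_pos: [590.9, -230.0, 93.7]
eef_rot: [-2.981, 1.57, 2.688]
wrist_force: [-0.2, -0.3, -1.3]
finger_gap: 62.4
clock: 18.73
eef_pos: [590.9, -230.0, 84.5]
eef_rot: [-2.952, 1.57, 2.717]
wrist_force: [-0.1, -0.3, -0.2]
finger_gap: 62.6
t 18.73 tcp [ 590.9 -230.    84.5] jaw -35.2 toolx [-0.  0. -1.] j6 0.19 gap 62.6 F [-0.1 -0.3 -0.2]
tx ty tz [0.076 0.001 0.002] turn -0.02 or 29.98
```

```bash
python3 -m jog '[{"tx":0.03,"ty":0,"tz":0,"grip":0.5,"turn":0},{"tx":0.06,"ty":0,"tz":0,"grip":0.5,"turn":0},{"tx":0.06,"ty":0,"tz":0,"grip":0.5,"turn":0}]' 15; python3 -m jog '[{"tx":0.015,"ty":0,"tz":0,"grip":0.5,"turn":0},{"tx":0.03,"ty":0,"tz":0,"grip":0.5,"turn":0},{"tx":0.03,"ty":0,"tz":0,"grip":0.5,"turn":0}]' 15
```

```text
clock: 18.98
eef_pos: [591.0, -230.0, 82.3]
eef_rot: [-2.993, 1.571, 2.676]
wrist_force: [-0.3, 0.2, -1.5]
finger_gap: 62.7
clock: 19.23
eef_pos: [591.2, -230.1, 81.6]
eef_rot: [0.2, 1.57, -0.414]
wrist_force: [-0.4, 0.1, 0.8]
finger_gap: 62.0
```

```bash
python3 -m jog '[{"tx":0.015,"ty":0,"tz":0,"grip":0.5,"turn":0},{"tx":0.025,"ty":0,"tz":0,"grip":0.5,"turn":0},{"tx":0.025,"ty":0,"tz":0,"grip":0.5,"turn":0},{"tx":0.025,"ty":0,"tz":0,"grip":0.5,"turn":0}]' 15; python3 -c "
from h import *
go([591,-230,81.5],-35.1)"
```

```text
clock: 19.57
eef_pos: [591.5, -230.2, 81.5]
eef_rot: [0.227, 1.569, -0.387]
wrist_force: [-1.0, 1.0, 7.9]
finger_gap: 62.1
t 19.57 tcp [ 591.5 -230.2   81.5] jaw -35.2 toolx [ 0.001 -0.001 -1.   ] j6 0.19 gap 62.1 F [-1.   1.   7.9]
tx ty tz [-0.001 -0.003 -0.013] turn -0.02 or 29.98
```

Contact at 8 N with the TCP at 81.5, exactly the predicted seated height. Release, rise and back off as before to check.

```bash
python3 -m jog '[{"tx":-0.01,"ty":0,"tz":0,"grip":0.66,"turn":0},{"tx":-0.01,"ty":0,"tz":0,"grip":0.75,"turn":0},{"tx":-0.01,"ty":0,"tz":0,"grip":1,"turn":0},{"tx":-0.01,"ty":0,"tz":0,"grip":1,"turn":0},{"tx":-0.3,"ty":0,"tz":0,"grip":1,"turn":0},{"tx":-1,"ty":0,"tz":0,"grip":1,"turn":0},{"tx":-2,"ty":0,"tz":0,"grip":1,"turn":0},{"tx":-3,"ty":-0.4,"tz":0,"grip":1,"turn":0},{"tx":-4,"ty":-1,"tz":0,"grip":1,"turn":0},{"tx":-4.3,"ty":-1.6,"tz":0,"grip":1,"turn":0},{"tx":-4.3,"ty":-1.6,"tz":0,"grip":1,"turn":0},{"tx":-4.3,"ty":-1.6,"tz":0,"grip":1,"turn":0}]' 15
python3 - <<'E'
from h import *; import pickle
c=cam('wrist');pickle.dump(c,open('w12.pkl','wb'))
w=np.array([591,-230]);y=np.radians(54.8);e=np.array([np.cos(y),np.sin(y)]);n=np.array([-e[1],e[0]]);m=w+26.8*n
C=sil(c,(100,20,540,235)); print(C.min(0),C.max(0))
for z in (81,95,103,117):
  E=[endfit(c,C,proj(c,[*(m+57.5*k*e),z]),z) for k in (1,-1)]; print(z,[(x[1],x[2].round(2)) for x in E],dish(E[0][0],E[1][0]))
go([591,-230,200])
# neighbours against the pictures taken at the start
import numpy as np
for nm,roi in (('top',[(190,340,320,195),(195,150,290,210)]),('side',[(300,235,365,260),(355,255,392,330),(285,135,355,205),(268,195,287,216),(284,118,299,146)])):
    a=np.load(nm+'0.npy').astype(int); b=cam(nm)['image'].astype(int)
    if nm=='side':
        for r in roi: d=np.abs(a-b)[r[1]:r[3],r[0]:r[2]]; print(nm,r,'mean',d.mean().round(1),'frac>40',(d.max(2)>40).mean().round(3))
E
```

```text
clock: 20.57
eef_pos: [553.8, -283.2, 253.9]
eef_rot: [0.103, 1.569, -0.513]
wrist_force: [-0.8, 0.7, -0.2]
finger_gap: 93.9
[254.  20.] [351. 208.]
81 [(112, np.float64(0.92)), (93, np.float64(0.5))] {'waist': array([ 590.9, -229.5]), 'yaw': np.float64(55.4), 'span': np.float64(119.3), 'origin': array([ 583.5, -224.3])}
95 [(119, np.float64(0.95)), (106, np.float64(0.54))] {'waist': array([ 592.9, -230.5]), 'yaw': np.float64(55.2), 'span': np.float64(112.4), 'origin': array([ 585.5, -225.4])}
103 [(125, np.float64(0.99)), (112, np.float64(0.67))] {'waist': array([ 594.1, -231.1]), 'yaw': np.float64(55.2), 'span': np.float64(108.9), 'origin': array([ 586.8, -226. ])}
117 [(128, np.float64(1.13)), (111, np.float64(0.95))] {'waist': array([ 595.9, -232.6]), 'yaw': np.float64(55.3), 'span': np.float64(102.0), 'origin': array([ 588.5, -227.5])}
t 20.62 tcp [ 554.  -282.3  252.4] jaw -35.2 toolx [-0.  0. -1.] j6 0.08 gap 94.1 F [ 0.3  0.  -1. ]
tx ty tz [1.309 1.602 0.002] 
side (300, 235, 365, 260) mean 29.3 frac>40 0.354
side (355, 255, 392, 330) mean 9.8 frac>40 0.0
side (285, 135, 355, 205) mean 34.5 frac>40 0.342
side (268, 195, 287, 216) mean 65.3 frac>40 0.94
side (284, 118, 299, 146) mean 36.6 frac>40 0.7
```

The rim fits at z=95 with the same span as the seated dish gave before (112.4 vs 112.8), so it is fully home. I'll move the arm back to near its start and compare the neighbours with the first pictures.

```bash
python3 -m jog '[{"tx":0,"ty":-0.8,"tz":-0.3,"grip":1,"turn":0},{"tx":0,"ty":-1.6,"tz":-0.6,"grip":1,"turn":0},{"tx":0,"ty":-2.4,"tz":-0.9,"grip":1,"turn":0},{"tx":0,"ty":-3.2,"tz":-1.2,"grip":1,"turn":0},{"tx":0,"ty":-4,"tz":-1.6,"grip":1,"turn":0},{"tx":0,"ty":-4.8,"tz":-1.9,"grip":1,"turn":0},{"tx":0,"ty":-5.6,"tz":-2.2,"grip":1,"turn":0},{"tx":0,"ty":-6.4,"tz":-2.5,"grip":1,"turn":0},{"tx":0,"ty":-7.2,"tz":-2.8,"grip":1,"turn":0},{"tx":0,"ty":-8,"tz":-3.1,"grip":1,"turn":0},{"tx":0,"ty":-8.7,"tz":-3.4,"grip":1,"turn":0},{"tx":0,"ty":-9.2,"tz":-3.6,"grip":1,"turn":0}]' 15
python3 - <<'E'
from h import *
R0={'top':{'scissors':(334,155,362,220),'spool':(368,150,392,172),'bottle':(418,132,450,168),'riser':(170,155,292,225),'offcut':(270,243,304,264),'small':(150,232,178,254)},
'side':{'scissors':(303,235,365,258),'bottle':(362,280,394,332),'spool':(353,256,372,282),'riser':(302,135,355,205),'offcut':(268,195,287,216),'small':(284,118,299,146)}}
for nm in R0:
    a=np.load(nm+'0.npy').astype(int); b=cam(nm); bi=b['image'].astype(int)
    for k,r in R0[nm].items():
        d=np.abs(a-bi)[r[1]:r[3],r[0]:r[2]]; print(nm,k,'mean',d.mean().round(1),'>40',(d.max(2)>40).mean().round(3))
    if nm=='top':
        C=sil(b,(365,175,460,255),smax=60)
        w=np.array([591,-230]);y=np.radians(54.8);e=np.array([np.cos(y),np.sin(y)]);n=np.array([-e[1],e[0]]);m=w+26.8*n
        E=[endfit(b,C,proj(b,[*(m+57.5*k*e),95]),95) for k in (1,-1)]; print([(x[1],x[2].round(2)) for x in E],dish(E[0][0],E[1][0]))
E
```

```text
clock: 21.72
eef_pos: [222.8, -500.5, 251.3]
eef_rot: [2.604, 1.569, 1.99]
wrist_force: [1.2, -0.5, -0.1]
finger_gap: 93.9
top scissors mean 0.7 >40 0.0
top spool mean 0.6 >40 0.0
top bottle mean 0.7 >40 0.0
top riser mean 0.6 >40 0.0
top offcut mean 0.7 >40 0.0
top small mean 0.7 >40 0.0
[(37, np.float64(0.83)), (29, np.float64(1.11))] {'waist': array([ 590.2, -227.5]), 'yaw': np.float64(58.2), 'span': np.float64(115.0), 'origin': array([ 582.5, -222.8])}
side scissors mean 9.8 >40 0.104
side bottle mean 2.5 >40 0.0
side spool mean 2.4 >40 0.0
side riser mean 2.0 >40 0.0
side offcut mean 2.8 >40 0.0
side small mean 2.0 >40 0.0
```

```bash
python3 -c "
from cell import manip
print(manip.sign_off())"
```

```text
the job is handed in; nothing more can be done
None
```

Both kidney dishes are nested in the stack, and the job was handed in at about 22 s of the 67 s allowed.

- **Crosswise dish:** I gripped it lightly by the waist collar and slid it about 94° clockwise on the stack's rim without lifting it. I then eased the grip and it dropped home. The picture and the rim fit put its rim at z ≈ 81 mm, the nested height.
- **Loose dish:** I hooked it from inside its visible end and drew it out about 125 mm, clear of the riser. I then gripped it by the waist, carried it over, turned it to match and lowered it in. It touched down at the predicted seated height with about 8 N, and I released it there.
- **Last checks:** The wrist camera fits the new rim best at z ≈ 95 mm, with a span of 112.4 mm against 112.8 mm for the dish nested before it. It puts the stack within about 1 mm of where it first stood. The top camera shows the scissors, spool, bottles, riser with its jar and tape, and offcut unchanged.
- **Disagreements:**
  - The coarse top camera read the stack's yaw as 58° against 55° from the wrist camera, which is its resolution.
  - The side camera showed some change in the scissors crop. I put that down to the crosswise dish having overlapped it in the first picture.
  - The end of the final wrist fit nearer the scissors was a little noisier (0.9 mm residual) than the other end (0.5 mm).

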